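Line up wood specimens from light to dark on the comparison strip

TASK

Line the four wood specimens up by shade on the grey comparison strip, one in each outlined place, with the palest next to the white reference tile and each one darker than the last towards the black tile. Stand each upright and square in the middle of its outline, long side along the strip, and let go of it. Leave the little glass beaker where it stands.

Things in the scene. Friction and masses are not known exactly. Their poses are not given: they have to be found in the camera images.
- spec_cream: Palest (cream-coloured) wood specimen: a 28 (x) x 40 (y) x 38 mm wood block on an aluminium base plate 34 (x) x 46 (y) x 8 mm, 46 mm high in all, about 60 g, loose, upright on the table at the start. Origin: centre of the underside of the base; z up, y along the long side. The four differ only in shade; half a turn makes no difference.
- spec_honey: Second lightest (honey-coloured) wood specimen: a 28 (x) x 40 (y) x 38 mm wood block on an aluminium base plate 34 (x) x 46 (y) x 8 mm, 46 mm high in all, about 60 g, loose, upright on the table at the start. Origin: centre of the underside of the base; z up, y along the long side. The four differ only in shade; half a turn makes no difference.
- spec_brown: Second darkest (mid-brown) wood specimen: a 28 (x) x 40 (y) x 38 mm wood block on an aluminium base plate 34 (x) x 46 (y) x 8 mm, 46 mm high in all, about 60 g, loose, upright on the table at the start. Origin: centre of the underside of the base; z up, y along the long side. The four differ only in shade; half a turn makes no difference.
- spec_dark: Darkest (near-black brown) wood specimen: a 28 (x) x 40 (y) x 38 mm wood block on an aluminium base plate 34 (x) x 46 (y) x 8 mm, 46 mm high in all, about 60 g, loose, upright on the table at the start. Origin: centre of the underside of the base; z up, y along the long side. The four differ only in shade; half a turn makes no difference.
- mark_1: Outlined place 1, at the +y end of the row: a flat yellow rectangle, 44 (x) x 56 (y) mm outside, 38 x 50 mm inside, printed on the grey strip. Origin: its centre, on the strip's top face, 6 mm above the table; y (long side) along the strip, z up. Places 1 to 4 follow in a straight row towards -y, 75 mm apart. The strip is fixed and flat, 84 mm wide, 440 mm long, 6 mm thick.
- mark_2: Outlined place 2: a flat yellow rectangle, 44 (x) x 56 (y) mm outside, 38 x 50 mm inside, printed on the grey strip. Origin: its centre, on the strip's top face, 6 mm above the table; y (long side) along the strip, z up. Places 1 to 4 follow in a straight row towards -y, 75 mm apart. The strip is fixed and flat, 84 mm wide, 440 mm long, 6 mm thick.
- mark_3: Outlined place 3: a flat yellow rectangle, 44 (x) x 56 (y) mm outside, 38 x 50 mm inside, printed on the grey strip. Origin: its centre, on the strip's top face, 6 mm above the table; y (long side) along the strip, z up. Places 1 to 4 follow in a straight row towards -y, 75 mm apart. The strip is fixed and flat, 84 mm wide, 440 mm long, 6 mm thick.
- mark_4: Outlined place 4, at the -y end of the row: a flat yellow rectangle, 44 (x) x 56 (y) mm outside, 38 x 50 mm inside, printed on the grey strip. Origin: its centre, on the strip's top face, 6 mm above the table; y (long side) along the strip, z up. Places 1 to 4 follow in a straight row towards -y, 75 mm apart. The strip is fixed and flat, 84 mm wide, 440 mm long, 6 mm thick.
- white_tile: White glazed reference tile, 50 x 40 x 4 mm, fixed on the strip just beyond one end of the row, 77.5 mm from the centre of the last place there (next to mark_1 or mark_4: it varies). Origin: centre of its underside. A like tile in black lies at the strip's other end.
- beaker: Small glass beaker, 44 mm across and 50 mm high, about 60 g, loose, standing among the specimens; not to be moved. Origin: centre of its underside.

How it is judged:
At the end, for the whole second after the job is handed in: From the white tile on: cream, honey, brown, dark, each within 12 mm of the centre of its outlined place, long side within 0.26 rad of the strip's direction, upright within 0.1 rad, base on the strip (-3 to +4 mm), released and at rest (angle between each of spec_cream, spec_honey, spec_brown, spec_dark's own z axis and vertical below 0.1 rad and z of spec_cream in the frame of mark_1 between -0.003 and 0.004 m and linear speed of each of spec_cream, spec_honey, spec_brown, spec_dark below 0.02 m/s and angular speed of each of spec_cream, spec_honey, spec_brown, spec_dark below 0.2 rad/s and z of spec_honey in the frame of mark_1 between -0.003 and 0.004 m and z of spec_brown in the frame of mark_1 between -0.003 and 0.004 m and z of spec_dark in the frame of mark_1 between -0.003 and 0.004 m and ((horizontal distance between white_tile and mark_1 below 0.12 m and horizontal distance between spec_cream and mark_1 below 0.012 m and angle between the y axis of spec_cream and the y axis of mark_1, either way round below 0.26 rad and horizontal distance between spec_honey and mark_2 below 0.012 m and angle between the y axis of spec_honey and the y axis of mark_2, either way round below 0.26 rad and horizontal distance between spec_brown and mark_3 below 0.012 m and angle between the y axis of spec_brown and the y axis of mark_3, either way round below 0.26 rad and horizontal distance between spec_dark and mark_4 below 0.012 m and angle between the y axis of spec_dark and the y axis of mark_4, either way round below 0.26 rad) or (horizontal distance between white_tile and mark_4 below 0.12 m and horizontal distance between spec_cream and mark_4 below 0.012 m and angle between the y axis of spec_cream and the y axis of mark_4, either way round below 0.26 rad and horizontal distance between spec_honey and mark_3 below 0.012 m and angle between the y axis of spec_honey and the y axis of mark_3, either way round below 0.26 rad and horizontal distance between spec_brown and mark_2 below 0.012 m and angle between the y axis of spec_brown and the y axis of mark_2, either way round below 0.26 rad and horizontal distance between spec_dark and mark_1 below 0.012 m and angle between the y axis of spec_dark and the y axis of mark_1, either way round below 0.26 rad))); the robot touches nothing.
It fails at once if the beaker is shifted by more than 25 mm or tipped (distance of beaker from where it was at the start of the episode above 0.025 m or angle between beaker's own z axis and vertical above 0.4 rad).
It also fails if it takes over 96 s, if anything falls off the work surface, if the arm or the gripper's body presses on something with over 40 N, if the wrist force passes 120 N, or if a joint passes its speed limit or range.

ROBOT

A 7-joint arm with a two-finger parallel gripper is mounted at the origin on the work surface. World frame = base frame: x ahead of the robot, y to its left, z up, the work surface at z = 0. Lengths are in m, angles in rad, forces in N, time in s.
With the tool pointing down it reaches from about 0.35 to 0.9 m from the base axis. Payload 8.1 kg.
Tool frame: the origin (TCP) lies midway between the tips of the shut fingers; the grasp point (between the pads) lies 19 mm behind it; z points along the fingers, y is the line along which they close (so a half turn about z gives the same grasp; the last joint's range is limited). The gripper opens to 92 mm and grips with 3 to 60 N. Pads are 19 mm wide; open, the fingers measure 130 mm over their backs; the gripper's body (75 mm by 190 mm) begins 47 mm behind the grasp point.
Start: joints at [1.216, 0.434, 0.025, 1.573, -0.012, 1.134, -0.075], TCP at [0.156, -0.605, 0.227] pointing down, gripper open.
Joint ranges: [-2.62, 2.62], [-0.44, 2.09], [-1.27, 1.32], [0.08, 2.57], [-1.32, 4.46], [0.12, 2], [-2.74, 2.74]. Speed limits (rad/s): [2.22, 2.22, 3.01, 3.01, 3.14, 3.14, 3.14].

INTERFACE

Orientations are given as a unit quaternion [x, y, z, w].
In Python, from plant import bot, vision gives the robot as it stands.
- The arm moves only by the shell command python3 -m crank 'ROWS' [OPENING] [FORCE]. ROWS is text: rows parted by semicolons, each of 6 numbers parted by spaces: the shift along the world's x, y, z in units of 400 mm (1.0 is 400 mm), then the turn, a rotation vector about the world's x, y, z in units of 90 degrees (1.0 is 90 degrees). In form: dx dy dz wx wy wz; .... A call has 1 to 12 rows; each row is the pose to reach, as a shift and turn from the pose commanded when the call began; what a row does not reach only later rows make up. A row lasts 1/12 s, in which the tool goes at most 41.7 mm and 7.16 degrees, less where a joint would pass 70% of its speed; a pose out of reach is approached as far as the arm can. A call with a number of a shift or a turn outside -1 to 1 is refused whole. A call with a gripper value outside its range is refused whole. OPENING is the closure, from 0 (fully open) to 1 (shut), set as the call begins (- or left out, the last holds). The fingers move at their own pace and stop on an object; FORCE is the grip in N (left out, the last holds). Time passes only in rows, so rows that repeat a pose let the fingers close. It gives the time, the measured TCP pose, the force, the opening and the grip force at its end, in the units of the state.
- bot.sense(): the state, without advancing time (a new reading comes with each control period).
- vision.capture(name): name is "side" or "top" or "wrist"; returns (picture, depth): 480x640x3 uint8, red, green, blue; 480x640 float32, m along the optical axis (not along the pixel's ray), 0 where there is no reading.
- vision.get_calibration(name): a dict with "intrinsics" (3x3 intrinsics, pixels), "T" (4x4, takes a point from camera to world coordinates); the wrist camera has in their place "mount" (4x4, takes a point from camera to tool coordinates, whose origin is the TCP and whose axes are the flange's). Camera axes: x right, y down, z forward; pixel columns grow to the right and rows downward; lengths in m; the calibration is good to about 2 mm. The wrist camera is an equidistant fisheye: a pixel r from the principal point sees the ray r / f radians off the axis. A picture is of the moment at which its call begins: read the wrist's pose just before it. get_calibration takes no time and is no camera call.
- bot.job_done(): hands the job in; it is judged then, once.
The state is a dict: "time_s": time; "q": joint angles; "qvel": joint speeds; "joint_torque": joint torques, N m; "tool_pos": TCP position; "ee_rot": TCP orientation; "force": force on the tool from outside, world axes, zero at the start; "moment": the same for the moment, N m; "opening": finger opening in m; "gripper_force": force on a finger pad.
Only numpy, scipy, OpenCV 4.12 (cv2) and the standard library are available. Lean on these libraries where they do the work, as an engineer would, in place of code of your own. Each camera call takes 0.05 s, during which the arm holds its last target. There are 200 camera calls.

## Working session

There is one attempt and no reset: what is moved stays moved. The work goes in short steps, Python scripts to look and compute and a shell command to move; the robot and the scene stay as the last step left them, time stands still between calls to the robot, and variables do not carry over. Pictures are saved under pics/ and viewed, at most 14 in all, crops included, and the job is handed in when it is done.

```bash
ls; mkdir -p pics
python3 - <<'E'
from plant import bot, vision
import cv2,numpy as np
print(bot.sense())
for n in("top","side"):
    p,d=vision.capture(n);cv2.imwrite(f"pics/{n}0.png",p[:,:,::-1]);np.savez(f"{n}0.npz",p=p,d=d)
    print(n,vision.get_calibration(n),(d>0).mean())
print(vision.get_calibration("wrist"))
E
```

```text
pics
{'time_s': 0.0, 'q': array([ 1.21640708,  0.43522283,  0.02499683,  1.57410696, -0.01159581,
        1.13398151, -0.07508498]), 'qvel': array([ 1.87485932e-03,  1.78241159e-05,  3.33857308e-04,  1.68472746e-03,
        3.80582161e-04, -1.35469729e-04,  3.58041870e-04]), 'joint_torque': array([-2.52306418e-04, -6.67846942e+01,  9.84722301e-01, -3.14450955e+01,
       -6.04982302e-02,  4.29686846e-02,  1.46723060e-04]), 'tool_pos': array([ 0.15551285, -0.60481565,  0.22594153]), 'ee_rot': array([ 9.92090119e-01,  1.25525206e-01, -1.76026044e-04, -7.66882397e-04]), 'force': array([ 0.65827735, -0.02309436, -0.43000032]), 'moment': array([-0.03407335,  0.00994313,  0.03076413]), 'gripper_force': 0.0, 'opening': 0.09221018022574183}
top {'intrinsics': array([[434.07031603,   0.        , 316.73264313],
       [  0.        , 434.07031603, 233.82898655],
       [  0.        ,   0.        ,   1.        ]]), 'T': array([[ 0.02281445, -0.99343973,  0.11205807,  0.49882192],
       [-0.99936722, -0.01960275,  0.0296798 , -0.004997  ],
       [-0.02728844, -0.11266429, -0.99325832,  0.826359
[... 342 characters left out ...]
3, -0.74474837,  0.58052834, -0.50205841],
       [-0.00682193, -0.61289311, -0.79013638,  0.72124913],
       [ 0.        ,  0.        ,  0.        ,  1.        ]])} 0.9959765625
{'intrinsics': array([[371.64829954,   0.        , 319.00330471],
       [  0.        , 371.64829954, 240.93607472],
       [  0.        ,   0.        ,   1.        ]]), 'mount': array([[-2.43606669e-05, -9.64659344e-01, -2.63500189e-01,
         7.14000982e-02],
       [ 9.99999592e-01, -2.61544622e-04,  8.65049880e-04,
        -8.80675763e-04],
       [-9.03395507e-04, -2.63500060e-01,  9.64658956e-01,
        -1.58822129e-01],
       [ 0.00000000e+00,  0.00000000e+00,  0.00000000e+00,
         1.00000000e+00]])}
```

View pics/top0.png

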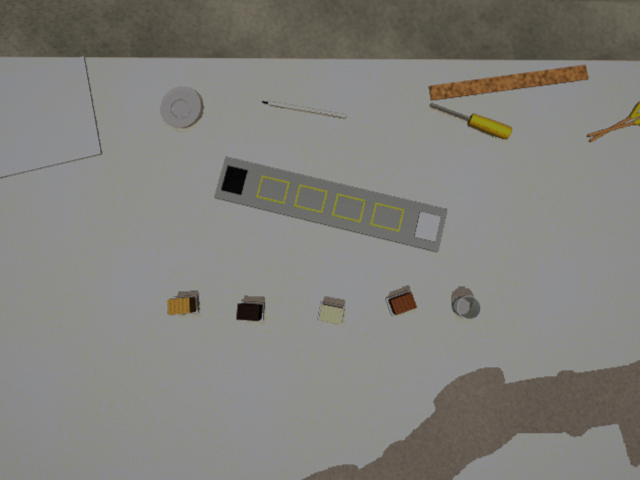

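View pics/side0.png

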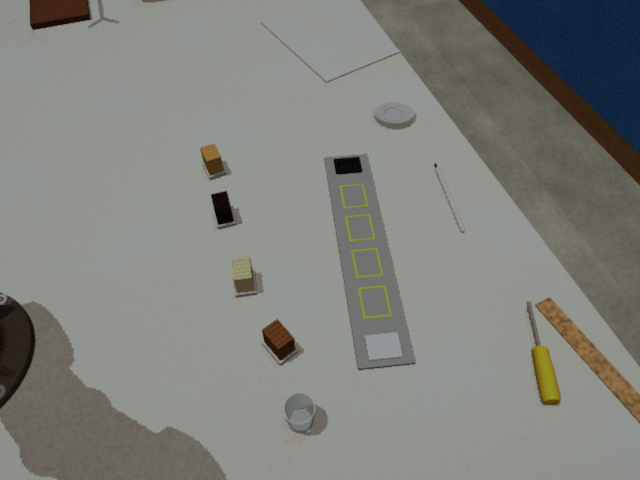

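The top view shows honey (180,305), dark (250,312), cream (332,314), brown (402,303) and the beaker (466,307). The strip has black at (234,180) and white at (428,226). The side view agrees. White is at the -y end, so cream→mark_4, honey→3, brown→2, dark→1. Next I'll measure in both views.

```bash
cat > h.py <<'E'
import numpy as np,cv2
from plant import bot,vision
def ray(n,uv):
    c=vision.get_calibration(n);K=c["intrinsics"];T=c["T"]
    uv=np.asarray(uv,float).reshape(-1,2)
    d=np.c_[(uv[:,0]-K[0,2])/K[0,0],(uv[:,1]-K[1,2])/K[1,1],np.ones(len(uv))]@T[:3,:3].T
    return T[:3,3],d
def plane(n,uv,z):
    o,d=ray(n,uv);return o+d*((z-o[2])/d[:,2])[:,None]
def cloud(n,d):
    v,u=np.mgrid[:480,:640];o,r=ray(n,np.c_[u.ravel(),v.ravel()])
    return (o+r*d.reshape(-1,1)).reshape(480,640,3)
def tri(a,ua,b,ub):
    (o1,d1),(o2,d2)=ray(a,ua),ray(b,ub);d1,d2=d1[0],d2[0]
    s=np.linalg.lstsq(np.c_[d1,-d2],o2-o1,rcond=None)[0]
    p,q=o1+s[0]*d1,o2+s[1]*d2
    return (p+q)/2,np.linalg.norm(p-q)
def rect(xy):
    r=cv2.minAreaRect((xy*1000).astype(np.float32));b=cv2.boxPoints(r);e=b[1]-b[0],b[2]-b[1]
    l=max(e,key=np.linalg.norm);a=np.degrees(np.arctan2(l[1],l[0]))
    return np.array(r[0]),sorted(r[1]),(a-90+90)%180-90   # yaw of long side off world y
def marks(n,p):
    h=cv2.cvtColor(p,cv2.COLOR_RGB2HSV);m=cv2.inRange(h,(25,120,80),(35,255,255))
    cs=[c for c in cv2.findContours(m,cv2.RETR_EXTERNAL,cv2.CHAIN_APPROX_NONE)[0] if 400<cv2.contourArea(c)<1500]
    return cs
def blobs(n,d,lo=.036,hi=.056):
    w=cloud(n,d);m=((w[...,2]>lo)&(w[...,2]<hi)&(w[...,0]>.2)&(w[...,0]<.7)&(abs(w[...,1])<.45)).astype(np.uint8)
    k,l,s,c=cv2.connectedComponentsWithStats(m)
    return [(c[i],w[l==i],l==i) for i in range(1,k) if s[i,4]>120]
E
python3 - <<'E'
from h import *
np.set_printoptions(precision=4,suppress=True)
M={}
for n in("top","side"):
    z=np.load(n+"0.npz");p,d=z["p"],z["d"]
    print(n);M[n]=[]
    for c in marks(n,p):
        uv=cv2.minAreaRect(c);W=plane(n,c.reshape(-1,2),.006);r=rect(W[:,:2]);M[n].append((r[0],c.reshape(-1,2)));print("mark",r, "area",cv2.contourArea(c))
    M[n].sort(key=lambda t:-t[0][1])
    for c,w,m in blobs(n,d):
        print("blob",c,len(w),"z",np.percentile(w[:,2],[10,50,95]),rect(w[:,:2]),p[m].mean(0))
# mark heights by triangulating outline centres (diagonal crossing) over two views
def xc(c):
    b=cv2.approxPolyDP(c.reshape(-1,1,2),5,True).reshape(-1,2).astype(float)
    if len(b)!=4:return c.mean(0)
    A=np.c_[b[2]-b[0],-(b[3]-b[1])];s=np.linalg.solve(A,b[1]-b[0]);return b[0]+s[0]*(b[2]-b[0])
for a,b in zip(M["top"],M["side"]):print("tri",tri("top",xc(a[1]),"side",xc(b[1])))
E
```

```text
top
mark (array([ 626.8363, -113.052 ]), [44.0252799987793, 55.87484359741211], np.float32(-13.302971)) area 625.5
mark (array([643.5721, -39.9428]), [43.77058792114258, 55.89541244506836], np.float32(-12.490692)) area 615.0
mark (array([660.0732,  33.488 ]), [44.153987884521484, 55.73275375366211], np.float32(-12.652077)) area 610.5
mark (array([676.6743, 106.7252]), [44.06391143798828, 56.036956787109375], np.float32(-12.940338)) area 602.5
blob [402.7539 303.1166] 386 z [0.0448 0.0468 0.0491] (array([ 466.5214, -137.1363]), [28.095417022705078, 39.776832580566406], np.float32(20.646362)) [85.158  46.4715 24.9715]
blob [469.2469 307.0209] 239 z [0.0396 0.0491 0.0523] (array([ 463.1538, -250.1568]), [41.622249603271484, 41.822200775146484], np.float32(-47.417213)) [105.113  105.9833 102.8075]
blob [178.8263 305.3474] 380 z [0.0443 0.0467 0.049 ] (array([452.7831, 264.0645]), [27.9400577545166, 41.63471603393555], np.float32(6.0341797)) [130.4368  98.9763  44.95  ]
blob [247.6596 311.5904] 376 z [0.0448 0.0468 0.049 ] (array([444.9985, 138.8016]), [28.00264549255371, 40.3358688354492
[... 1161 characters left out ...]
loat32(-9.962334)) [134.885  133.0973  99.4314]
blob [277.944  334.8166] 589 z [0.0413 0.0452 0.0473] (array([ 466.8511, -137.1565]), [29.05835723876953, 40.78496551513672], np.float32(20.921234)) [85.4177 52.4143 29.292 ]
blob [298.8633 406.8269] 439 z [0.0385 0.0474 0.0507] (array([ 462.7969, -249.6833]), [41.234703063964844, 43.620361328125], np.float32(-18.18209)) [123.2392 126.7563 124.4533]
tri (array([ 0.702 ,  0.1241, -0.1146]), np.float64(0.0012589398034802508))
tri (array([ 0.6833,  0.0407, -0.1164]), np.float64(0.001776784318136065))
tri (array([ 0.6644, -0.0452, -0.1191]), np.float64(0.0017788568696166947))
tri (array([ 0.7268, -0.2078, -0.0257]), np.float64(0.25760961083348743))
```

Both views agree to about 1 mm on mark positions at z = 6 mm and on specimen tops at z ≈ 46 mm. The tri line paired different marks between views, so I'm ignoring it. Brown goes first: move above it.

```bash
cat >> h.py <<'E'
from scipy.spatial.transform import Rotation as R
def to(x,y,z,yaw):  # units from the sensed pose to a tool-down pose whose closing line is at yaw deg (mod 180)
    s=bot.sense();r=R.from_quat(s["ee_rot"]);c=np.radians(yaw)
    g=[R.from_matrix(np.array([[np.sin(a),np.cos(a),0],[-np.cos(a),np.sin(a),0],[0,0,-1]])) for a in(c,c+np.pi)]
    v=min(((t*r.inv()).as_rotvec() for t in g),key=np.linalg.norm)
    print(np.round((np.array([x,y,z])-s["tool_pos"])/.4,4),np.round(v/(np.pi/2),4),"t",s["time_s"],"z",s["tool_pos"][2],"q7",s["q"][6])
E
python3 -c "
from h import *
to(.4667,-.1371,.10,20.8)"
python3 -m crank '.39 .585 0 0 0 .53;.39 .585 0 0 0 .53;.39 .585 0 0 0 .53;.39 .585 0 0 0 .53;.39 .585 0 0 0 .53;.39 .585 0 0 0 .53;.39 .585 0 0 0 .53;.39 .585 0 0 0 .53;.39 .585 0 0 0 .53' 0 20
python3 -c "
from h import *
to(.4667,-.1371,.10,20.8)"
```

```text
time_s: 0.85
tool_pos: [0.3127, -0.3698, 0.2268]
ee_rot: [0.856, 0.517, 0.0, -0.0]
force: [0.3, -0.6, 0.6]
opening: 0.0915
gripper_force: 0.0Traceback (most recent call last):
  File "<string>", line 3, in <module>
    to(.4667,-.1371,.10,20.8)
    ~~^^^^^^^^^^^^^^^^^^^^^^^
  File "h.py", line 33, in to
    g=[R.from_matrix(np.array([[np.sin(a),np.cos(a),0],[-np.cos(a),np.sin(a),0],[0,0,-1]])) for a in(c,c+np.pi)]
       ~~~~~~~~~~~~~^^^^^^^^^^^^^^^^^^^^^^^^^^^^^^^^^^^^^^^^^^^^^^^^^^^^^^^^^^^^^^^^^^^^^^^
  File "scipy/spatial/transform/_rotation.pyx", line 1143, in scipy.spatial.transform._rotation.Rotation.from_matrix
ValueError: Non-positive determinant (left-handed or null coordinate frame) in rotation matrix 0: [[ 0.35510696  0.93482568  0.        ]
 [-0.93482568  0.35510696  0.        ]
 [ 0.          0.         -1.        ]].
Traceback (most recent call last):
  File "h.py", line 33, in to
    g=[R.from_matrix(np.array([[np.sin(a),np.cos(a),0],[-np.cos(a),np.sin(a),0],[0,0,-1]])) for a in(c,c+np.pi)]
       ~~~~~~~~~~~~~^^^^^^^^^^^^^^^^^^^^^^^^^^^^^^^^^^^^^^^^^^^^^^^^^^^^^^^^^^^^^^^^^^^^^^^
  File "scipy/spatial/transform/_rotation.pyx", line 1143, in scipy.spatial.transform._rotation.Rotation.from_matrix
ValueError: Non-positive determinant (left-handed or null coordinate frame) in rotation matrix 0: [[ 0.35510696  0.93482568  0.        ]
 [-0.93482568  0.35510696  0.        ]
 [ 0.          0.         -1.        ]].
```

```bash
sed -i 's/\[\[np.sin(a),np.cos(a),0\],\[-np.cos(a),np.sin(a),0\]/[[-np.sin(a),np.cos(a),0],[np.cos(a),np.sin(a),0]/' h.py
python3 -c "
from h import *
to(.4667,-.1371,.10,20.8)"
```

```text
[ 0.3851  0.5817 -0.317 ] [-1.000e-04 -0.000e+00  5.386e-01] t 0.85 z 0.2267811941056759 q7 0.2045705939256697
```

```bash
python3 -m crank '.385 .582 -.317 0 0 .539;.385 .582 -.317 0 0 .539;.385 .582 -.317 0 0 .539;.385 .582 -.317 0 0 .539;.385 .582 -.317 0 0 .539;.385 .582 -.317 0 0 .539;.385 .582 -.317 0 0 .539;.385 .582 -.317 0 0 .539;.385 .582 -.317 0 0 .539;.385 .582 -.317 0 0 .539'
python3 -c "
from h import *
to(.4667,-.1371,.014,20.8)
p,d=vision.capture('wrist');cv2.imwrite('pics/w1.png',p[:,:,::-1])"
```

```text
time_s: 1.68
tool_pos: [0.4654, -0.1393, 0.0992]
ee_rot: [0.57, 0.822, -0.0, -0.001]
force: [-0.5, -0.8, 0.3]
opening: 0.0919
gripper_force: 0.0
[ 0.0034  0.0055 -0.213 ] [-0.0001 -0.0011  0.0026] t 1.6833 z 0.09921677740148184 q7 0.25480853465115194
```

View pics/w1.png

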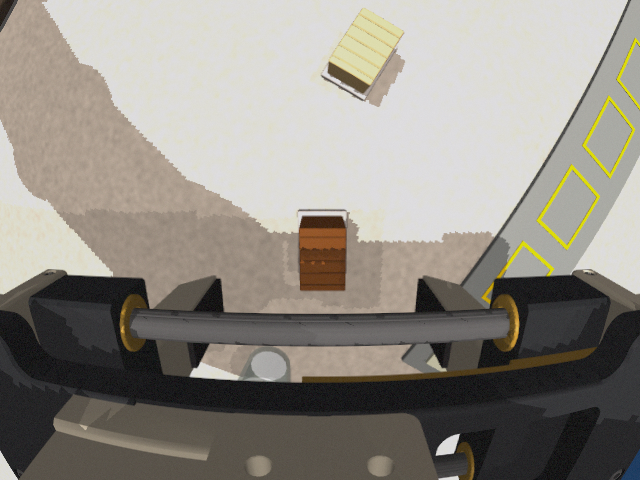

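The wrist view shows brown squarely between the fingers: specimen centred at (322,250), pads at about x=205 and x=435. I'll descend and close.

```bash
python3 -m crank '0 0 -.1 0 0 0;0 0 -.18 0 0 0;0 0 -.213 0 0 0;0 0 -.213 0 0 0;0 0 -.213 0 0 0'
python3 -c "
from h import *
to(.4667,-.1371,.014,20.8)"
python3 -m crank '0 0 0 0 0 0;0 0 0 0 0 0;0 0 0 0 0 0;0 0 0 0 0 0;0 0 0 0 0 0;0 0 0 0 0 0;0 0 0 0 0 0;0 0 0 0 0 0;0 0 0 0 0 0' 1 20
python3 -c "
from h import *
to(.6599,.0337,.15,-12.9)"
```

```text
time_s: 2.15
tool_pos: [0.465, -0.1404, 0.0149]
ee_rot: [0.57, 0.821, -0.001, -0.0]
force: [0.2, -0.0, -0.3]
opening: 0.0917
gripper_force: 0.0
[ 0.0043  0.0082 -0.0023] [ 0.0005 -0.0007  0.0038] t 2.15 z 0.014913355406827297 q7 0.14902068017235703
time_s: 2.9
tool_pos: [0.4657, -0.1385, 0.0147]
ee_rot: [0.569, 0.822, -0.0, -0.0]
force: [0.2, 0.3, 0.1]
opening: 0.0366
gripper_force: 0.0
[0.4856 0.4304 0.3382] [-0.     -0.     -0.3726] t 2.9 z 0.014721218528506531 q7 0.14796853568204196
```

```bash
python3 -m crank '0 0 0 0 0 0;0 0 0 0 0 0;0 0 0 0 0 0;0 0 0 0 0 0;0 0 0 0 0 0' 1 20
python3 -m crank '0 0 .1 0 0 0;0 0 .2 0 0 0;0 0 .34 0 0 0;.1 .1 .34 0 0 -.08;.2 .2 .34 0 0 -.16;.3 .3 .34 0 0 -.24;.4 .36 .34 0 0 -.32;.486 .43 .34 0 0 -.373;.486 .43 .34 0 0 -.373;.486 .43 .34 0 0 -.373;.486 .43 .34 0 0 -.373;.486 .43 .34 0 0 -.373'
python3 -c "
from h import *
to(.6599,.0337,.022,-12.9)
p,d=vision.capture('wrist');cv2.imwrite('pics/w2.png',p[:,:,::-1])"
```

```text
time_s: 3.32
tool_pos: [0.4657, -0.1385, 0.0147]
ee_rot: [0.569, 0.822, 0.0, -0.0]
force: [-0.6, 0.2, -0.5]
opening: 0.0282
gripper_force: 20.0
time_s: 4.32
tool_pos: [0.6597, 0.034, 0.1499]
ee_rot: [0.782, 0.623, -0.001, -0.0]
force: [-1.4, -0.2, 0.5]
opening: 0.0282
gripper_force: 20.0
[ 0.0005 -0.0008 -0.3198] [ 0.0001 -0.0009 -0.0004] t 4.3167 z 0.14993245097580307 q7 -0.5536015910933981
```

View pics/w2.png

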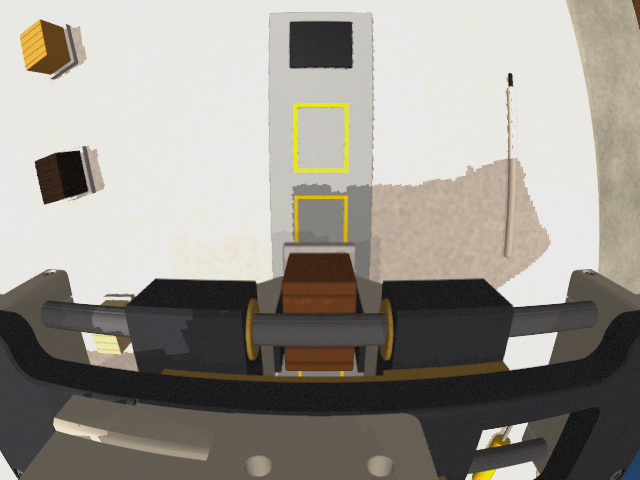

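Brown is held level at (320,310) and squared to the strip, with mark 1 at (321,138) and mark 2 partly hidden behind it at (320,220). Lower, release and rise.

```bash
python3 -m crank '0 0 -.1 0 0 0;0 0 -.2 0 0 0;0 0 -.27 0 0 0;0 0 -.3 0 0 0;0 0 -.315 0 0 0;0 0 -.321 0 0 0;0 0 -.322 0 0 0;0 0 -.322 0 0 0;0 0 -.322 0 0 0'
python3 -m crank '0 0 0 0 0 0;0 0 0 0 0 0;0 0 0 0 0 0;0 0 0 0 0 0;0 0 0 0 0 0' .35 20
python3 -m crank '0 0 .1 0 0 0;0 0 .2 0 0 0;0 0 .25 0 0 0;0 0 .25 0 0 0;0 0 .25 0 0 0'
python3 -c "
from h import *
to(.4453,-.0101,.12,-10.4)
to(.4453,-.0101,.014,-10.4)"
```

```text
time_s: 5.12
tool_pos: [0.6612, 0.0336, 0.0238]
ee_rot: [0.782, 0.623, 0.001, 0.001]
force: [0.7, -0.6, -0.6]
opening: 0.0279
gripper_force: 20.0
time_s: 5.53
tool_pos: [0.6601, 0.0335, 0.022]
ee_rot: [0.782, 0.623, 0.0, 0.0]
force: [0.6, -0.1, 0.2]
opening: 0.0563
gripper_force: 0.0
time_s: 5.95
tool_pos: [0.661, 0.0336, 0.1236]
ee_rot: [0.782, 0.623, 0.001, 0.001]
force: [-0.7, 0.1, -0.3]
opening: 0.0596
gripper_force: 0.0
[-0.5393 -0.1093 -0.0089] [-0.0001  0.0019  0.0283] t 5.95 z 0.12356028668233612 q7 -0.5663287391156202
[-0.5393 -0.1093 -0.2739] [-0.0001  0.0019  0.0283] t 5.95 z 0.12356028668233612 q7 -0.5663287391156202
```

```bash
python3 -m crank '-.1 -.02 0 0 0 0;-.2 -.04 0 0 0 .01;-.3 -.06 0 0 0 .02;-.4 -.08 0 0 0 .028;-.5 -.1 0 0 0 .028;-.539 -.109 0 0 0 .028;-.539 -.109 0 0 0 .028;-.539 -.109 -.1 0 0 .028;-.539 -.109 -.2 0 0 .028;-.539 -.109 -.274 0 0 .028;-.539 -.109 -.274 0 0 .028;-.539 -.109 -.274 0 0 .028'
python3 -m crank '0 0 0 0 0 0;0 0 0 0 0 0;0 0 0 0 0 0;0 0 0 0 0 0;0 0 0 0 0 0;0 0 0 0 0 0;0 0 0 0 0 0;0 0 0 0 0 0' 1 20
python3 -c "
from h import *
to(.6267,-.1127,.15,-12.9)"
```

```text
time_s: 6.95
tool_pos: [0.4432, -0.0098, 0.0111]
ee_rot: [0.768, 0.64, -0.002, -0.002]
force: [-0.1, 0.4, 0.6]
opening: 0.0596
gripper_force: 0.0
time_s: 7.62
tool_pos: [0.445, -0.0102, 0.0131]
ee_rot: [0.768, 0.64, 0.0, 0.001]
force: [-0.7, -0.8, 8.1]
opening: 0.0278
gripper_force: 20.0
[ 0.4541 -0.2562  0.3423] [ 0.0002  0.0008 -0.0275] t 7.6167 z 0.013072926474356202 q7 -0.6307625856494804
```

```bash
python3 -m crank '0 0 .1 0 0 0;0 0 .2 0 0 0;0 0 .34 0 0 0;.08 -.05 .34 0 0 -.005;.16 -.1 .34 0 0 -.01;.25 -.15 .34 0 0 -.02;.35 -.2 .34 0 0 -.027;.454 -.256 .34 0 0 -.027;.454 -.256 .34 0 0 -.027;.454 -.256 .34 0 0 -.027;.454 -.256 .34 0 0 -.027;.454 -.256 .34 0 0 -.027'
python3 -c "
from h import *
to(.6267,-.1127,.0205,-12.9)"
```

```text
time_s: 8.62
tool_pos: [0.6249, -0.1115, 0.1482]
ee_rot: [0.781, 0.624, -0.0, -0.001]
force: [-0.6, -0.2, -1.3]
opening: 0.0277
gripper_force: 20.0
[ 0.0045 -0.0031 -0.3191] [-0.0004 -0.0008 -0.0013] t 8.6167 z 0.14815699377555902 q7 -0.33017712577821334
```

```bash
python3 -m crank '.002 -.001 -.1 0 0 0;.002 -.001 -.2 0 0 0;.002 -.001 -.27 0 0 0;.002 -.001 -.3 0 0 0;.002 -.001 -.315 0 0 0;.002 -.001 -.32 0 0 0;.002 -.001 -.322 0 0 0;.002 -.001 -.322 0 0 0;.002 -.001 -.322 0 0 0'
python3 -m crank '0 0 0 0 0 0;0 0 0 0 0 0;0 0 0 0 0 0;0 0 0 0 0 0;0 0 0 0 0 0' .35 20
python3 -m crank '0 0 .1 0 0 0;0 0 .2 0 0 0;0 0 .25 0 0 0;0 0 .25 0 0 0;0 0 .25 0 0 0'
python3 -c "
from h import *
to(.445,.139,.12,-2.7)
to(.445,.139,.014,-2.7)"
```

```text
time_s: 9.37
tool_pos: [0.628, -0.1129, 0.0213]
ee_rot: [0.782, 0.624, 0.001, 0.001]
force: [0.3, 0.3, -0.3]
opening: 0.028
gripper_force: 20.0
time_s: 9.78
tool_pos: [0.627, -0.113, 0.0197]
ee_rot: [0.782, 0.624, 0.0, 0.0]
force: [-0.6, -1.0, 0.2]
opening: 0.0559
gripper_force: 0.0
time_s: 10.2
tool_pos: [0.6278, -0.113, 0.1211]
ee_rot: [0.782, 0.623, 0.001, 0.001]
force: [0.4, -0.4, 0.1]
opening: 0.0598
gripper_force: 0.0
[-0.4571  0.6301 -0.0027] [0.0002 0.0019 0.1128] t 10.2 z 0.12109842642695101 q7 -0.3432084435190065
[-0.4571  0.6301 -0.2677] [0.0002 0.0019 0.1128] t 10.2 z 0.12109842642695101 q7 -0.3432084435190065
```

```bash
python3 -m crank '-.06 .08 0 0 0 .02;-.12 .16 0 0 0 .04;-.18 .24 0 0 0 .06;-.24 .32 0 0 0 .08;-.3 .4 0 0 0 .1;-.36 .48 0 0 0 .113;-.41 .56 0 0 0 .113;-.457 .63 0 0 0 .113;-.457 .63 0 0 0 .113;-.457 .63 0 0 0 .113;-.457 .63 0 0 0 .113'
python3 -m crank '0 0 -.1 0 0 0;0 0 -.2 0 0 0;0 0 -.25 0 0 0;0 0 -.265 0 0 0;0 0 -.265 0 0 0;0 0 -.265 0 0 0'
python3 -m crank '0 0 0 0 0 0;0 0 0 0 0 0;0 0 0 0 0 0;0 0 0 0 0 0;0 0 0 0 0 0;0 0 0 0 0 0;0 0 0 0 0 0;0 0 0 0 0 0' 1 20
python3 -c "
from h import *
to(.6765,.107,.15,-12.9)"
```

```text
time_s: 11.12
tool_pos: [0.4438, 0.1383, 0.1188]
ee_rot: [0.723, 0.69, -0.001, -0.0]
force: [0.4, -0.1, 0.3]
opening: 0.0598
gripper_force: 0.0
time_s: 11.62
tool_pos: [0.4447, 0.1386, 0.0139]
ee_rot: [0.724, 0.69, -0.0, 0.0]
force: [0.6, -0.6, 0.2]
opening: 0.0597
gripper_force: 0.0
time_s: 12.28
tool_pos: [0.4445, 0.1392, 0.014]
ee_rot: [0.723, 0.69, 0.0, 0.0]
force: [-0.7, -0.4, 6.9]
opening: 0.0284
gripper_force: 20.0
[ 0.58   -0.0804  0.34  ] [ 0.      0.0006 -0.1135] t 12.2833 z 0.01399610650493779 q7 -0.8604454896554892
```

```bash
python3 -m crank '0 0 .1 0 0 0;0 0 .2 0 0 0;0 0 .34 0 0 0;.1 -.02 .34 0 0 -.03;.2 -.03 .34 0 0 -.06;.3 -.04 .34 0 0 -.09;.4 -.06 .34 0 0 -.11;.5 -.07 .34 0 0 -.113;.58 -.08 .34 0 0 -.113;.58 -.08 .34 0 0 -.113;.58 -.08 .34 0 0 -.113;.58 -.08 .34 0 0 -.113'
python3 -m crank '0 0 -.1 0 0 0;0 0 -.2 0 0 0;0 0 -.27 0 0 0;0 0 -.3 0 0 0;0 0 -.315 0 0 0;0 0 -.321 0 0 0;0 0 -.323 0 0 0;0 0 -.323 0 0 0;0 0 -.323 0 0 0'
python3 -c "
from h import *
to(.6765,.107,.0207,-12.9)"
```

```text
time_s: 13.28
tool_pos: [0.6751, 0.1075, 0.1488]
ee_rot: [0.782, 0.624, -0.001, -0.001]
force: [0.9, -0.2, -0.9]
opening: 0.0278
gripper_force: 20.0
time_s: 14.03
tool_pos: [0.6772, 0.1075, 0.0222]
ee_rot: [0.782, 0.624, 0.001, 0.001]
force: [0.4, -0.1, -0.7]
opening: 0.0279
gripper_force: 20.0
[-0.0018 -0.0012 -0.0039] [-0.0004  0.0018 -0.0006] t 14.0333 z 0.02224116123720017 q7 -0.7272500237083055
```

```bash
python3 -m crank '0 0 0 0 0 0;0 0 0 0 0 0;0 0 0 0 0 0;0 0 0 0 0 0;0 0 0 0 0 0' .35 20
python3 -m crank '0 0 .1 0 0 0;0 0 .2 0 0 0;0 0 .25 0 0 0;0 0 .25 0 0 0;0 0 .25 0 0 0'
python3 -c "
from h import *
to(.453,.264,.12,6.5)"
```

```text
time_s: 14.45
tool_pos: [0.6762, 0.1071, 0.0205]
ee_rot: [0.782, 0.624, 0.0, 0.0]
force: [0.3, -1.1, -0.3]
opening: 0.0565
gripper_force: 0.0
time_s: 14.87
tool_pos: [0.677, 0.1074, 0.1221]
ee_rot: [0.782, 0.623, 0.001, 0.001]
force: [-0.7, -0.5, -0.3]
opening: 0.0597
gripper_force: 0.0
[-0.5601  0.3916 -0.0053] [-0.0007  0.0019  0.2151] t 14.8667 z 0.12213796138860593 q7 -0.6847903560913917
```

```bash
python3 -m crank '-.08 .05 0 0 0 .03;-.16 .1 0 0 0 .06;-.24 .16 0 0 0 .09;-.32 .22 0 0 0 .12;-.4 .28 0 0 0 .15;-.48 .34 0 0 0 .18;-.558 .391 0 0 0 .215;-.558 .391 0 0 0 .215;-.558 .391 0 0 0 .215;-.558 .391 0 0 0 .215;-.558 .391 0 0 0 .215'
python3 -m crank '0 0 -.1 0 0 0;0 0 -.2 0 0 0;0 0 -.25 0 0 0;0 0 -.266 0 0 0;0 0 -.266 0 0 0;0 0 -.266 0 0 0'
python3 -m crank '0 0 0 0 0 0;0 0 0 0 0 0;0 0 0 0 0 0;0 0 0 0 0 0;0 0 0 0 0 0;0 0 0 0 0 0;0 0 0 0 0 0;0 0 0 0 0 0' 1 20
python3 -c "
from h import *
to(.6433,-.0395,.15,-12.9)"
```

```text
time_s: 15.78
tool_pos: [0.4538, 0.2623, 0.1197]
ee_rot: [0.667, 0.745, -0.001, 0.0]
force: [0.5, -0.9, 0.1]
opening: 0.06
gripper_force: 0.0
time_s: 16.28
tool_pos: [0.4537, 0.2635, 0.0144]
ee_rot: [0.666, 0.746, 0.0, 0.0]
force: [0.3, 0.4, -0.0]
opening: 0.0597
gripper_force: 0.0
time_s: 16.95
tool_pos: [0.4531, 0.2636, 0.0144]
ee_rot: [0.666, 0.746, 0.0, 0.0]
force: [-0.7, -1.5, 5.7]
opening: 0.0279
gripper_force: 20.0
[ 0.4754 -0.7577  0.339 ] [ 0.      0.0004 -0.2155] t 16.95 z 0.014387154037945653 q7 -0.9298112967222958
```

```bash
python3 -m crank '0 0 .1 0 0 0;0 0 .2 0 0 0;0 0 .34 0 0 0;.05 -.08 .34 0 0 -.02;.1 -.16 .34 0 0 -.04;.16 -.25 .34 0 0 -.07;.21 -.33 .34 0 0 -.1;.26 -.41 .34 0 0 -.13;.31 -.49 .34 0 0 -.16;.36 -.57 .34 0 0 -.19;.42 -.66 .34 0 0 -.215;.476 -.757 .34 0 0 -.215'
python3 -m crank '0 0 0 0 0 0;0 0 0 0 0 0;0 0 0 0 0 0;0 0 0 0 0 0'
python3 -c "
from h import *
to(.6433,-.0395,.0207,-12.9)"
```

```text
time_s: 17.95
tool_pos: [0.6417, -0.0365, 0.1499]
ee_rot: [0.782, 0.623, 0.0, -0.0]
force: [0.7, 0.2, -0.5]
opening: 0.0279
gripper_force: 20.0
time_s: 18.28
tool_pos: [0.6402, -0.0333, 0.1499]
ee_rot: [0.781, 0.624, 0.0, -0.001]
force: [-0.7, 0.3, -0.8]
opening: 0.0279
gripper_force: 20.0
[ 0.0077 -0.0155 -0.3229] [-0.0006 -0.0004 -0.002 ] t 18.2833 z 0.14986516754093734 q7 -0.4646841862171585
```

```bash
python3 -m crank '.008 -.0155 -.05 0 0 0;.008 -.0155 -.1 0 0 0;.008 -.0155 -.2 0 0 0;.008 -.0155 -.27 0 0 0;.008 -.0155 -.3 0 0 0;.008 -.0155 -.315 0 0 0;.008 -.0155 -.321 0 0 0;.008 -.0155 -.323 0 0 0;.008 -.0155 -.323 0 0 0;.008 -.0155 -.323 0 0 0'
python3 -c "
from h import *
to(.6433,-.0395,.0207,-12.9)"
```

```text
time_s: 19.12
tool_pos: [0.6452, -0.0413, 0.0224]
ee_rot: [0.782, 0.624, 0.001, 0.001]
force: [0.8, 0.6, -0.5]
opening: 0.0276
gripper_force: 20.0
[-0.0049  0.0044 -0.0042] [ 0.      0.0017 -0.0006] t 19.1167 z 0.0223806172983292 q7 -0.5169250824686998
```

```bash
python3 -m crank '-.001 .001 0 0 0 0;-.001 .001 0 0 0 0'
python3 -m crank '0 0 0 0 0 0;0 0 0 0 0 0;0 0 0 0 0 0;0 0 0 0 0 0;0 0 0 0 0 0' .35 20
python3 -m crank '0 0 .1 0 0 0;0 0 .2 0 0 0;0 0 .3 0 0 0;0 0 .4 0 0 0;-.1 .1 .4 0 0 0;-.2 .2 .4 0 0 0;-.3 .3 .4 0 0 0;-.4 .4 .4 0 0 0;-.5 .5 .4 0 0 0;-.5 .6 .4 0 0 0;-.5 .7 .4 0 0 0;-.5 .7 .4 0 0 0'
python3 -m crank '0 .1 0 0 0 0;0 .2 0 0 0 0;0 .3 0 0 0 0;0 .4 0 0 0 0;0 .4 0 0 0 0;0 .4 0 0 0 0;0 .4 0 0 0 0;0 .4 0 0 0 0'
python3 - <<'E'
from h import *
np.set_printoptions(precision=4,suppress=True)
for n in("top","side"):
    p,d=vision.capture(n);cv2.imwrite(f"pics/{n}1.png",p[:,:,::-1]);print(n)
    for c,w,m in blobs(n,d):print("blob",c,len(w),"z",np.percentile(w[:,2],[10,50,95]),rect(w[w[:,2]>.045][:,:2]),p[m].mean(0))
    for c,w,m in blobs(n,d,.046,.06):print("hi  ",c,len(w),"z",np.percentile(w[:,2],[10,50,95]),rect(w[:,:2]))
E
```

```text
time_s: 19.28
tool_pos: [0.6442, -0.041, 0.0216]
ee_rot: [0.782, 0.624, 0.0, 0.0]
force: [-0.1, -0.3, 0.2]
opening: 0.0279
gripper_force: 20.0
time_s: 19.7
tool_pos: [0.6437, -0.041, 0.0207]
ee_rot: [0.782, 0.624, 0.0, -0.0]
force: [0.3, 0.2, 0.0]
opening: 0.0563
gripper_force: 0.0
time_s: 20.7
tool_pos: [0.4483, 0.2226, 0.1812]
ee_rot: [0.782, 0.623, 0.0, 0.0]
force: [1.6, 0.4, -0.3]
opening: 0.06
gripper_force: 0.0
time_s: 21.37
tool_pos: [0.45, 0.38, 0.1806]
ee_rot: [0.782, 0.623, -0.0, 0.001]
force: [-0.1, -0.0, 0.3]
opening: 0.0597
gripper_force: 0.0
top
blob [269.4524 184.5979] 378 z [0.0479 0.0524 0.0545] (array([676.2   , 107.3032]), [28.542985916137695, 40.401424407958984], np.float32(-11.655777)) [20.1905 13.4444  9.7169]
blob [308.8591 193.6965] 369 z [0.0494 0.0525 0.0547] (array([660.626 ,  34.3456]), [28.31844711303711, 39.97785949707031], np.float32(-12.896034)) [84.1382 45.1192 21.6531]
blob [349.5324 203.4865] 370 z [0.0502 0.0527 0.0547] (array([643.7794, -40.1284]), [28.61629295349121, 39.944252014160156], np.float32(-12.887672)) [140.0243 106.3919  47.6   ]
blob [
[... 2032 characters left out ...]
0518 0.0536] (array([676.5635, 107.9954]), [28.396669387817383, 42.9112548828125], np.float32(-12.624275))
hi   [361.2299 210.5   ] 348 z [0.0492 0.0515 0.0535] (array([660.793,  34.796]), [28.020015716552734, 41.75604248046875], np.float32(-12.905823))
hi   [368.4361 246.8296] 399 z [0.0495 0.0515 0.0535] (array([643.6978, -39.8908]), [28.29656982421875, 42.5775260925293], np.float32(-13.410713))
hi   [376.5828 286.0344] 465 z [0.0494 0.0513 0.0533] (array([ 627.6041, -111.9891]), [28.266202926635742, 41.590003967285156], np.float32(-12.7165985))
hi   [298.6577 406.8077] 260 z [0.047 0.049 0.051] (array([ 462.67  , -249.9374]), [41.32509994506836, 44.00273513793945], np.float32(-18.157005))
```

View pics/top1.png

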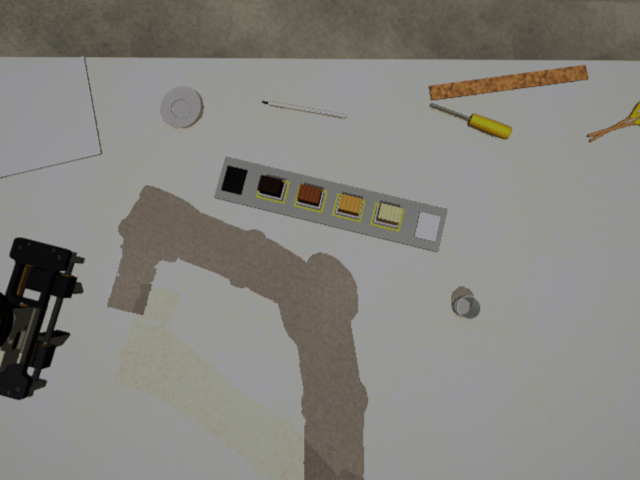

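View pics/side1.png

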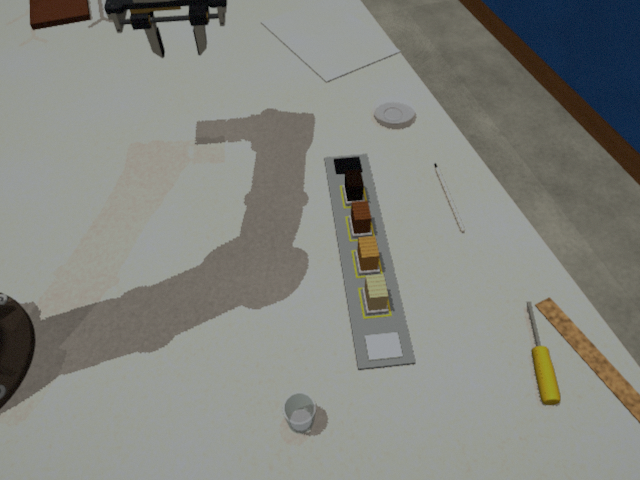

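Both views show dark (270,187), brown (310,196), honey (349,206) and cream (389,214) in order from black to white. Each is upright on the strip and within about 1.5 mm of its outline's centre. The beaker is unmoved at (466,307) and the arm is clear.

```bash
python3 -c "
from plant import bot
print(bot.job_done())"
```

```text
the job is handed in; nothing more can be done
None
```

The four specimens stand in shade order, cream next to the white tile through honey and brown to dark by the black tile, each upright and within about 1.5 mm of its outline's centre by the last camera check; the beaker stayed put, and I handed the job in after about 21 s of robot time (no verdict came back).

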